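# Count along the rack and push the logger into the third gap

## Robot

A 7-joint arm with a two-finger parallel gripper is mounted at the origin on a cart in front of the work surface, level with it; the furniture and walls round the work are solid. World frame = base frame: x ahead of the robot, y to its left, z up, the work surface at z = 0. Lengths are in m, angles in rad, forces in N, time in s.
With the tool pointing down it reaches from about 0.35 to 0.9 m from the base axis. Payload 7.2 kg.
Tool frame: the origin (TCP) lies between the finger pads; the fingertips stand 19 mm ahead of it and the grasp point (between the pads) is the TCP (r.tcp_to_tips is the distance from the TCP to the fingertips, in m); z points along the fingers, y is the direction in which the jaws open and shut (so a half turn about z gives the same grasp; the last joint's range is limited). The gripper opens to 88 mm and grips with 3 to 60 N. Pads are 20 mm wide; open, the fingers measure 115 mm over their backs; the gripper's body (75 mm by 178 mm) begins 61 mm behind the grasp point.
Start: joints at [-1.294, 0.411, -0.013, 1.596, 0.006, 1.134, -0.082], TCP at [0.211, 0.588, 0.242] pointing down, gripper open.
Joint ranges: [-2.95, 2.95], [-0.29, 1.99], [-1.47, 1.44], [0.14, 2.54], [-1.03, 4.17], [0.13, 1.85], [-2.86, 2.86]. Speed limits (rad/s): [2.39, 2.39, 3.01, 3.01, 3.14, 3.14, 3.14].

## Interface

Orientations are given as a rotation vector (axis times angle).
In Python, from workcell import r gives the robot as it stands. The module is installed in compiled form; this text tells all that it offers.
- The arm moves only by the tool carry_out, never from a script. Its argument "targets" is text: rows parted by semicolons, each of 6 numbers parted by spaces: the shift along the tool's x, y, z in units of 25 mm (1.0 is 25 mm), then the turn, a rotation vector about the tool's x, y, z in units of 5 degrees (1.0 is 5 degrees). In form: x y z ax ay az; .... A call has exactly 8 rows; each row shifts and turns the pose as measured when the row begins, along the tool's axes as they then stand; what a row does not reach is not made up. A row lasts 1/10 s, in which the tool goes at most 50 mm and 8.59 degrees, less where a joint would pass 70% of its speed; a pose out of reach is approached as far as the arm can. A call is refused whole if a number of a shift passes 1 or a number of a turn 1, either way. A call with a gripper value outside its range is refused whole. "jaw" is the finger opening in mm, from 0 to 87.8, set as the call begins (left out, the last holds). The fingers move at their own pace and stop on an object; the grip force is fixed at half the most. Time passes only in rows, so rows that do not move let the fingers close, or fill a call up. It gives the time, the measured TCP pose, the force and the opening at its end, in the units of the state.
- r.state(): the state, without advancing time (a new reading comes with each control period).
- r.grab_frame(name): name is "scene" or "top"; returns a dict with "frame" (384x512x3 uint8, blue, green, red), "depth" (384x512 float32, m along the optical axis (not along the pixel's ray), 0 where there is no reading), "mtx" (3x3 intrinsics, pixels), "eye" and "attitude" of the camera in the world. Camera axes: x right, y up, looking along -z (the intrinsics and any distortion apply to the point x, -y, -z); pixel columns grow to the right and rows downward; lengths in m; the calibration is good to about 2 mm. A picture is of the moment at which its call begins.
- r.sign_off(): hands the job in, once; it reports no verdict.
The state is a dict: "time_s": time; "q": joint angles; "joint_vel": joint speeds; "joint_torque": joint torques, N m; "ee_pos": TCP position; "orientation": TCP orientation; "wrist_force": force on the tool from outside, world axes, zero at the start; "ft_torque": the same for the moment, N m; "grip_width": finger opening in m.
Only numpy, scipy, OpenCV 4.12 (cv2) and the standard library are available. Lean on these libraries where they do the work, as an engineer would, in place of code of your own. Each camera call takes 0.05 s, during which the arm holds its last target.

## Task

Count the gaps of the divider rack from the end with the red post: run a fingertip along the top of its rail, touching it from the first gap, across the dividers, to the third gap. Then push the white temperature logger across the table into that third gap, straight and fully home against the back, without lifting it off the table, and leave the other things where they are.

Things in the scene. Friction and masses are not known exactly. Their poses are not given: they have to be found in the camera images.
- rack: low grey rack (sizes in mm) fixed to the table, open in front and below. Origin: on the table, middle of its front edge; x points into the gaps, y left along the rail. Five dividers 6 thick, 30 high, at y = 152, 76, 0, -76, -152 run from x = 0 to a back wall at x = 77. Four gaps 70 wide, 77 deep, centred at y = 114, 38, -38, -114 (gap 1 leftmost). Below the rail 36 are free, 31 when pressed
- post_red: the red end post of the rack, a cylinder 20 across whose top is 62 above the table, at the left end (y = 165 mm in the rack's frame) or at the right end (y = -165 mm); gaps are counted from this end. Origin: centre of its underside, 4 mm above the table
- post_grey: the grey end post, alike, at the other end of the rack
- rail_gap1: the white stretch of the rail over gap 1 from the left, a round bar 12 mm across, 56 long. Origin: its middle, on the bar's axis, 42 above the table, 8 behind the rack's front (top of the rail at 48); y runs along the rail to the left. The rail is one straight bar on springs: it gives from about 1 N and sinks at most 5 mm, at some 5 N
- rail_gap2: the white stretch of the rail over gap 2 from the left, a round bar 12 mm across, 56 long. Origin: its middle, on the bar's axis, 42 above the table, 8 behind the rack's front (top of the rail at 48); y runs along the rail to the left.
- rail_gap3: the white stretch of the rail over gap 3 from the left, a round bar 12 mm across, 56 long. Origin: its middle, on the bar's axis, 42 above the table, 8 behind the rack's front (top of the rail at 48); y runs along the rail to the left.
- rail_gap4: the white stretch of the rail over gap 4 from the left, a round bar 12 mm across, 56 long. Origin: its middle, on the bar's axis, 42 above the table, 8 behind the rack's front (top of the rail at 48); y runs along the rail to the left.
- rail_div12: the dark stretch of the rail over the divider between gaps 1 and 2 from the left, 20 long, on the same axis as its neighbours. Origin: its middle
- rail_div23: the dark stretch of the rail over the divider between gaps 2 and 3 from the left, 20 long, on the same axis as its neighbours. Origin: its middle
- rail_div34: the dark stretch of the rail over the divider between gaps 3 and 4 from the left, 20 long, on the same axis as its neighbours. Origin: its middle
- logger: a white temperature logger, a flat box 92 (its x) x 58 (its y) x 20 mm, about 0.1 kg, loose on the table before the rack, askew up to 0.35 rad. Origin: centre of its underside. Fully home in a gap, its far end lies against the back wall, its middle 31 mm behind the rack's front, and 15 mm of it stick out at the front; either end may go in first
- oximeter: a blue and white finger oximeter, 33 x 58 x 30, in an outer gap of the rack; origin: centre of its underside
- ink_pad: a flat grey ink pad box, 60 x 90 x 15, lying in the other outer gap; origin: centre of its underside
- small_bottle_f2: a small brown dropper bottle, 34 across, 102 high, on the right; origin: centre of its underside
- plaster_roll: a roll of white plaster tape, 45 across, 30 high, on the left; origin: centre of its underside
- label_roll: a white roll of labels, 106 x 67 x 30, on the right; origin: centre of its underside
- marker: a grey marker with a red cap, 18 x 137 x 18, on the left; origin: centre of its underside
There are look-alikes about, which are no part of the job. Leave any pink or turquoise look-alike of the logger alone.

How it is judged:
On the way, in this order (a step that is already met when the one before it is completed fails the run):
1. a fingertip touches the rail over the first gap, counted from the red post (((y of post_red in the frame of rack above 0 m and contact force between the fingers and rail_gap1 above 0.2 N) or (y of post_red in the frame of rack below 0 m and contact force between the fingers and rail_gap4 above 0.2 N))), for 0.05 s.
2. it passes the first divider, on the rail (((y of post_red in the frame of rack above 0 m and contact force between the fingers and rail_div12 above 0.2 N) or (y of post_red in the frame of rack below 0 m and contact force between the fingers and rail_div34 above 0.2 N))), for 0.05 s.
3. it touches the rail over the second gap (((y of post_red in the frame of rack above 0 m and contact force between the fingers and rail_gap2 above 0.2 N) or (y of post_red in the frame of rack below 0 m and contact force between the fingers and rail_gap3 above 0.2 N))), for 0.05 s.
4. it passes the second divider, on the rail (((y of post_red in the frame of rack above 0 m and contact force between the fingers and rail_div23 above 0.2 N) or (y of post_red in the frame of rack below 0 m and contact force between the fingers and rail_div23 above 0.2 N))), for 0.05 s.
5. it touches the rail over the third gap (((y of post_red in the frame of rack above 0 m and contact force between the fingers and rail_gap3 above 0.2 N) or (y of post_red in the frame of rack below 0 m and contact force between the fingers and rail_gap2 above 0.2 N))), for 0.05 s.
6. after the count, the logger is pushed home in the third gap (x of logger in the frame of rack above 0.025 m and angle between the x axis of logger and the x axis of rack, either way round below 0.15 rad and height (world z) of logger below 0.006 m and angle between logger's own z axis and vertical below 0.1 rad and ((y of post_red in the frame of rack above 0 m and y of logger in the frame of rack between -0.047 and -0.029 m) or (y of post_red in the frame of rack below 0 m and y of logger in the frame of rack between 0.029 and 0.047 m))), for 0.2 s.
At the end, for the whole second after the job is handed in: The logger lies flat and at rest in the third gap from the red post, within 9 mm of the gap's middle line and 0.15 rad of its direction, its far end within 6 mm of the back wall (all of step 6 and linear speed of logger below 0.02 m/s); the robot touches nothing.
It fails at once if the logger is lifted off the table (by more than 12 mm) (height (world z) of logger above 0.012 m).
It fails at once if another listed thing is moved by more than 20 mm (distance of any of oximeter, ink_pad, small_bottle_f2, plaster_roll, label_roll, marker from where it was at the start of the episode above 0.02 m).
It also fails if it takes over 67 s, if anything falls off the work surface, if the arm or the gripper's body presses on something with over 40 N, if the wrist force passes 120 N, or if a joint passes its speed limit or range.

## Working session

There is one attempt and no reset: what is moved stays moved. The work goes in short steps, Python scripts to look and compute and a tool call to move; the robot and the scene stay as the last step left them, time stands still between calls to the robot, and variables do not carry over. Pictures are saved under pics/ and viewed, and the job is handed in when it is done.

Besides the shell and the picture viewer there is one more tool, called after ">>>" in YAML: its name, and indented under it one key for each argument. carry_out: Moves the arm, as the interface text tells. Its arguments: {"type":"object","properties":{"targets":{"type":"string"},"jaw":{"type":"number"}},"required":["targets"]}

```bash
mkdir -p pics; cat > h.py <<'E'
import numpy as np, cv2, pickle
from workcell import r
from scipy.spatial.transform import Rotation as R
def grab(n,tag):
    f=r.grab_frame(n); pickle.dump(f,open(f'pics/{tag}.pkl','wb')); cv2.imwrite(f'pics/{tag}.png',f['frame']); return f
def rot(a):
    a=np.asarray(a,float)
    return a if a.shape==(3,3) else (R.from_rotvec(a).as_matrix() if a.shape==(3,) else R.from_quat(a).as_matrix())
def rays(f,uv):
    uv=np.asarray(uv,float).reshape(-1,2); K=f['mtx']
    d=np.c_[(uv[:,0]-K[0,2])/K[0,0],-(uv[:,1]-K[1,2])/K[1,1],-np.ones(len(uv))]
    return d@rot(f['attitude']).T
def onplane(f,uv,z):
    d=rays(f,uv); e=np.asarray(f['eye']); return e+d*((z-e[2])/d[:,2])[:,None]
def pts(f,mask):
    v,u=np.nonzero(mask&(f['depth']>0)); d=f['depth'][v,u]
    return np.asarray(f['eye'])+rays(f,np.c_[u,v])*d[:,None]
E
python3 - <<'E'
from h import *
for n in('scene','top'):
    f=grab(n,n+'0'); print(n,f['mtx'],f['eye'],f['attitude'],{k:v for k,v in f.items() if k not in('frame','depth','mtx','eye','attitude')})
print(r.state(), r.tcp_to_tips)
E
```

```text
scene [[446.56814976   0.         257.56459439]
 [  0.         446.56814976 194.46904579]
 [  0.           0.           1.        ]] [-0.05807148 -0.97355464  0.83521   ] [ 0.95169544 -0.26312225 -0.49994746] {}
top [[487.35182694   0.         249.91563977]
 [  0.         487.35182694 190.28557763]
 [  0.           0.           1.        ]] [ 0.3700464  -0.00197333  1.6392691 ] [ 0.08130274 -0.09325293 -1.53924076] {}
{'time_s': 0.1, 'q': array([-1.29419427,  0.4118566 , -0.01271086,  1.59693053,  0.00564496,
        1.13431005, -0.08220554]), 'joint_vel': array([-0.00060519, -0.00043167,  0.00078439, -0.00282884,  0.00106055,
        0.00072355, -0.00133388]), 'joint_torque': array([ 2.88709743e-03, -5.89094603e+01,  6.43936303e-01, -2.91708076e+01,
       -5.36913110e-02,  1.45725359e-02,  5.71988733e-05]), 'ee_pos': array([0.21116233, 0.58780209, 0.24088252]), 'orientation': array([-5.38859608e-01, -3.09492303e+00,  2.30116949e-03]), 'wrist_force': array([-0.41691235,  0.10269142,  0.48113583]), 'ft_torque': array([ 0.00905425,  0.0115106 , -0.01949581]), 'grip_width': 0.08787899920530606} 0.019
```

View pics/scene0.png

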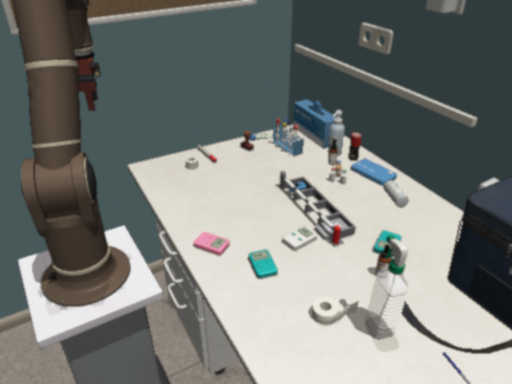

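View pics/top0.png

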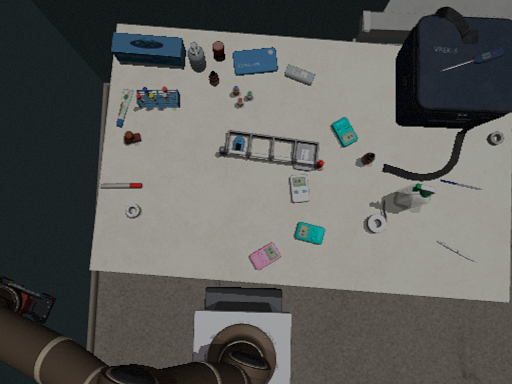

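```bash
python3 - <<'E'
from h import *
f=pickle.load(open('pics/top0.pkl','rb'));s=pickle.load(open('pics/scene0.pkl','rb'))
cv2.imwrite('pics/a.png',np.vstack([cv2.resize(f['frame'][110:220,200:380],(720,440),interpolation=cv2.INTER_CUBIC)]))
cv2.imwrite('pics/b.png',cv2.resize(s['frame'][150:270,220:400],(720,480),interpolation=cv2.INTER_CUBIC))
for n,g in(('top',f),('scene',s)):
    hsv=cv2.cvtColor(g['frame'],cv2.COLOR_BGR2HSV)
    m=(((hsv[...,0]<8)|(hsv[...,0]>172))&(hsv[...,1]>150)&(hsv[...,2]>60)).astype(np.uint8)
    k,l,st,c=cv2.connectedComponentsWithStats(m)
    for i in range(1,k):
        if st[i,4]>8: print(n,st[i],c[i],np.round(onplane(g,c[i],.06),3), np.round(np.median(pts(g,l==i),0),3))
# height map
for z in [0]:
    P=pts(f,np.ones(f['depth'].shape,bool)); print(np.percentile(P[:,2],[1,10,50,90,99]))
E
```

```text
top [163  87   4   4  14] [164.28571429  88.64285714] [[0.879 0.284 0.06 ]] [0.863 0.276 0.107]
top [137  94   4   4  14] [138.28571429  95.64285714] [[0.853 0.369 0.06 ]] [0.838 0.357 0.11 ]
top [318 161   6   5  23] [320.2173913  162.86956522] [[ 0.645 -0.24   0.06 ]] [ 0.645 -0.239  0.058]
top [130 183  12   5  57] [135.40350877 185.03508772] [[0.553 0.362 0.06 ]] [0.558 0.373 0.015]
top [ 21 293   6  15  39] [ 23.51282051 298.61538462] [[0.18  0.695 0.06 ]] [0.221 0.55  0.391]
scene [351 137  10  10  75] [355.53333333 141.34666667] [[1.031 0.122 0.06 ]] [1.003 0.093 0.08 ]
scene [210 156   5   5  14] [212.14285714 158.        ] [[0.515 0.288 0.06 ]] [0.55  0.365 0.012]
scene [333 226   7  17  93] [336.05376344 234.24731183] [[ 0.616 -0.27   0.06 ]] [ 0.637 -0.248  0.035]
[-7.61480351e-01 -7.47404853e-01  2.50385890e-04  2.55896068e-01
  7.51451990e-01]
```

View pics/a.png

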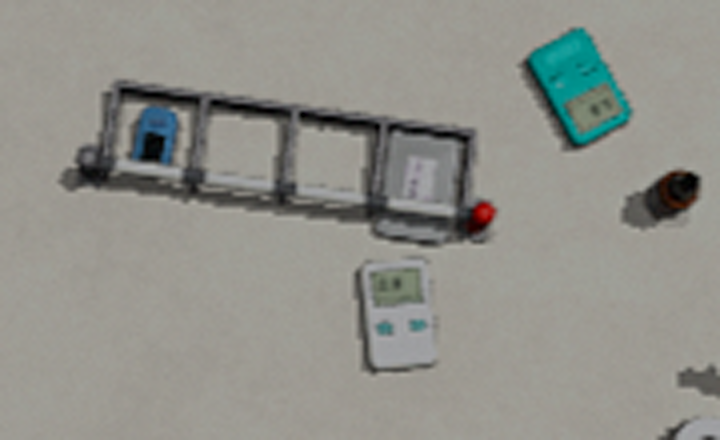

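View pics/b.png

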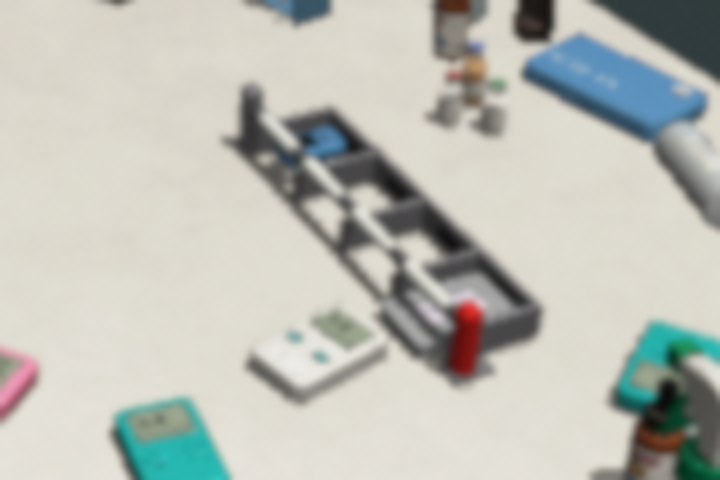

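```bash
python3 - <<'E'
from h import *
f=pickle.load(open('pics/top0.pkl','rb'));s=pickle.load(open('pics/scene0.pkl','rb'))
def up(px): return (200+px[0]/4-.375,110+px[1]/4-.375)
# rail ends and dark stretches from picture a (zoom px), height .048
for nm,p,z in [('grey post top',(87,155),.062),('red',(484,212),.062),('div12 rail',(191,181),.048),('div23',(286,192),.048),('div34',(376,204),.048),
  ('backL',(117,84),.03),('backR',(474,130),.03)]:
    print(nm,onplane(f,up(p),z).round(4))
P=pts(f,np.ones(f['depth'].shape,bool))
sel=(P[:,0]>.55)&(P[:,0]<.85)&(P[:,1]>-.28)&(P[:,1]<.12)
Q=P[sel]
for lo,hi in((.052,.08),(.038,.052),(.022,.036)):
    q=Q[(Q[:,2]>lo)&(Q[:,2]<hi)]; print(lo,len(q),q.min(0).round(3),q.max(0).round(3))
q=Q[(Q[:,2]>.04)&(Q[:,2]<.052)]
d=q[:,:2]; 
c,(vx,vy)=d.mean(0),np.linalg.svd(d-d.mean(0))[2][0]
for it in range(5):
    n=np.array([-vy,vx]); e=(d-c)@n; k=abs(e)<.008; c=d[k].mean(0); vx,vy=np.linalg.svd(d[k]-c)[2][0]
print('rail line',c,np.degrees(np.arctan2(vy,vx)),k.sum(),np.median(q[k][:,2]))
t=(d[k]-c)@[vx,vy]; print(t.min(),t.max())
# logger: white/bright blob in both
for n,g,box in(('top',f,(280,165,325,215)),('scene',s,(275,215,325,255))):
    x0,y0,x1,y1=box
    fr=g['frame'][y0:y1,x0:x1]
    PP=np.asarray(g['eye'])+0
    v,u=np.mgrid[y0:y1,x0:x1]; dd=g['depth'][y0:y1,x0:x1]
    W=np.asarray(g['eye'])+rays(g,np.c_[u.ravel(),v.ravel()])*dd.ravel()[:,None]
    Z=W[:,2].reshape(dd.shape); m=((Z>.012)&(Z<.03)).astype(np.uint8)
    cs=max(cv2.findContours(m,cv2.RETR_EXTERNAL,cv2.CHAIN_APPROX_NONE)[0],key=cv2.contourArea).reshape(-1,2)+[x0,y0]
    zz=np.median(Z[m>0]); w=onplane(g,cs,.02)[:,:2]
    rc=cv2.minAreaRect((w*1000).astype(np.float32)); print(n,'logger z',zz,rc,len(cs))
E
```

```text
grey post top [[0.6826 0.0864 0.062 ]]
red [[ 0.6453 -0.2407  0.062 ]]
div12 rail [[6.662e-01 3.000e-04 4.800e-02]]
div23 [[ 0.6594 -0.0785  0.048 ]]
div34 [[ 0.6517 -0.1533  0.048 ]]
backL [[0.7505 0.0651 0.03  ]]
backR [[ 0.7205 -0.2362  0.03  ]]
0.052 84 [ 0.635 -0.249  0.052] [0.688 0.094 0.067]
0.038 323 [ 0.636 -0.237  0.038] [0.849 0.095 0.052]
0.022 596 [ 0.55  -0.244  0.022] [0.848 0.092 0.036]
rail line [ 0.66208498 -0.07599135] 83.81433711349446 298 0.046496158808019716
-0.1577545822526568 0.1724516030222879
top logger z 0.01910474242044502 ((563.9822387695312, -175.04473876953125), (91.99009704589844, 58.29804229736328), 6.556334495544434) 83
scene logger z 0.016248636819302553 ((557.0145263671875, -184.60867309570312), (92.51971435546875, 60.85493850708008), 7.8249125480651855) 75
```

```bash
cat >> h.py <<'E'
YAW=np.radians(-6.2); EX=np.array([np.cos(YAW),np.sin(YAW)]); EY=np.array([-EX[1],EX[0]]); O=np.array([.6535,-.0762])
def rk(p): p=np.atleast_2d(p)[:,:2]-O; return np.c_[p@EX,p@EY]
def tip(x,y): return O+x*EX+y*EY
def where():
    s=r.state(); Rm=rot(s['orientation']); t=s['ee_pos']+.019*Rm[:,2]
    print('t',round(s['time_s'],2),'tcp',s['ee_pos'].round(4),'tip',t.round(4),'tip rack',(rk(t)[0]*1000).round(1),'F',s['wrist_force'].round(2),'grip',round(s['grip_width'],4))
    print(' y-axis vs rack yaw deg',np.degrees(np.arctan2(Rm[1,1],Rm[0,1])-np.arctan2(EY[1],EY[0])).round(2),'zaxis',Rm[:,2].round(3))
    return s,Rm
def go(t,dtip=True):
    s,Rm=where(); p=s['ee_pos']+(.019*Rm[:,2] if dtip else 0)
    d=Rm.T@(np.asarray(t)-p)/.025; print(' need tool units',d.round(2))
E
python3 - <<'E'
from h import *
f=pickle.load(open('pics/top0.pkl','rb'))
P=pts(f,np.ones(f['depth'].shape,bool)); q=rk(P)*1000; z=P[:,2]*1000
ins=(abs(q[:,1])<185)&(q[:,0]>-30)&(q[:,0]<110)
a=ins&(q[:,0]>25)&(q[:,0]<65)&(z>22)
h,e=np.histogram(q[a,1],np.arange(-180,181,4))
print([(int(x),int(n)) for x,n in zip(e+2,h) if n])
b=ins&(z>38)&(abs(q[:,1])<140); h,e=np.histogram(q[b,0],np.arange(-20,110,2)); print('rail x',[(int(x),int(n)) for x,n in zip(e+1,h) if n])
for y0 in(-130,-60,0,60,130):
  k=b&(abs(q[:,1]-y0)<25)&(q[:,0]<30); w=ins&(abs(q[:,1]-y0)<25)&(z>22)&(z<38)&(q[:,0]>65); print(y0,'rail mean',q[k,0].mean(),'back',q[w,0].mean())
for lo,hi in((150,185),(-185,-150)):
  k=ins&(q[:,1]>lo)&(q[:,1]<hi)&(z>54); print('post',q[k].mean(0),k.sum(),z[k].max())
go([*tip(.008,-.114),.078])
E
```

```text
[(-154, 4), (-150, 15), (-146, 6), (-138, 1), (-134, 2), (-114, 1), (-102, 3), (-94, 1), (-82, 1), (-78, 8), (-74, 14), (-70, 3), (-2, 6), (2, 13), (6, 1), (74, 6), (78, 15), (98, 8), (102, 14), (106, 11), (110, 13), (114, 14), (118, 14), (122, 13), (126, 13), (130, 7), (150, 9), (154, 12)]
rail x [(3, 34), (5, 50), (7, 64), (9, 51), (11, 46), (13, 35), (15, 22), (17, 1), (31, 1), (77, 1)]
-130 rail mean 8.311087189469887 back 78.61341668491312
-60 rail mean 8.406767674964483 back 79.3997881755731
0 rail mean 8.543022981197614 back 78.52085461143592
60 rail mean 8.568430378128904 back 79.06919744351411
130 rail mean 8.398990535644288 back 78.88593617296847
post [  8.59138938 165.22793565] 22 66.83561923468461
post [   8.60922085 -162.93272885] 25 66.13180502823491
t 0.1 tcp [0.2112 0.5878 0.2409] tip [0.2112 0.5878 0.2219] tip rack [-511.5  612.3] F [-0.42  0.1   0.48] grip 0.0879
 y-axis vs rack yaw deg -13.55 zaxis [-0.    -0.001 -1.   ]
 need tool units [-27.01 -23.37   5.79]
```

>>> carry_out:
  targets: "-0.7 -1 0 0 0 -0.34; -0.7 -1 0 0 0 -0.34; -0.7 -1 0 0 0 -0.34; -0.7 -1 0 0 0 -0.34; -0.7 -1 0 0 0 -0.34; -0.7 -1 0 0 0 -0.34; -0.7 -1 0 0 0 -0.34; -0.7 -1 0 0 0 -0.34"
  jaw: 0

```text
time_s: 0.9
ee_pos: [0.2988, 0.3546, 0.2372]
orientation: [-0.142, -3.134, 0.01]
wrist_force: [1.8, 0.1, 0.4]
grip_width: 0.0271
```

```bash
sed -i 's/^def rk/O=O+.001*EY\ndef rk/' h.py; python3 -c "
from h import *
go([*tip(.008,-.114),.078])"
```

```text
t 0.9 tcp [0.2988 0.3546 0.2372] tip [0.2987 0.3545 0.2182] tip rack [-399.2  388.9] F [1.79 0.14 0.36] grip 0.0271
 y-axis vs rack yaw deg 1.0 zaxis [-0.004 -0.006 -1.   ]
 need tool units [-15.96 -20.36   5.68]
```

>>> carry_out:
  targets: "-0.8 -1 0 0 0 0; -0.8 -1 0 0 0 0; -0.8 -1 0 0 0 0; -0.8 -1 0 0 0 0; -0.8 -1 0 0 0 0; -0.8 -1 0 0 0 0; -0.8 -1 0 0 0 0; -0.8 -1 0 0 0 0"

```text
time_s: 1.7
ee_pos: [0.443, 0.1304, 0.2369]
orientation: [-0.138, -3.132, 0.012]
wrist_force: [0.2, 0.7, 0.2]
grip_width: 0.0006
```

>>> carry_out:
  targets: "-0.8 -1 0 0 0 0; -0.8 -1 0 0 0 0; -0.8 -1 0 0 0 0; -0.8 -1 0 0 0 0; -0.8 -1 0 0 0 0; -0.8 -1 0 0 0 0; -0.8 -1 0 0 0 0; -0.8 -1 0 0 0 0"

```text
time_s: 2.5
ee_pos: [0.5879, -0.0924, 0.2356]
orientation: [-0.136, -3.129, 0.012]
wrist_force: [-0.1, 0.0, 1.1]
grip_width: 0.001
```

```bash
python3 -c "
from h import *
go([*tip(.008,-.114),.078])"
```

```text
t 2.5 tcp [ 0.5879 -0.0924  0.2356] tip [ 0.5877 -0.0925  0.2166] tip rack [-63.6 -24.3] F [-0.08  0.03  1.09] grip 0.001
 y-axis vs rack yaw deg 1.22 zaxis [-0.01  -0.007 -1.   ]
 need tool units [-2.84 -3.6   5.55]
```

>>> carry_out:
  targets: "-0.7 -0.9 0.5 0 0 0.24; -0.7 -0.9 0.5 0 0 0; -0.7 -0.8 0.7 0 0 0; -0.7 -0.8 0.7 0 0 0; 0 0 0.6 0 0 0; 0 0 0.6 0 0 0; 0 0 0 1 0 0; 0 0 0 1 0 0"

```text
time_s: 3.3
ee_pos: [0.6474, -0.1975, 0.1382]
orientation: [-0.185, -3.098, 0.293]
wrist_force: [-0.7, -0.2, -0.2]
grip_width: 0.0006
```

```bash
cat >> h.py <<'E'
def corner(t=None):
    s,Rm=where(); p=s['ee_pos']+Rm@np.array([0,.0135,.019]); print('corner z',p[2].round(4),'rack',(rk(p)[0]*1000).round(1))
    if t is not None: print(' need tool units',(Rm.T@(np.asarray(t)-p)/.025).round(2))
E
python3 -c "
from h import *
corner([*tip(.008,-.108),.051]); grab('scene','s1'); f=grab('top','t1')
cv2.imwrite('pics/t1b.png',cv2.resize(f['frame'][90:240,200:400],(800,600)))"
```

```text
t 3.3 tcp [ 0.6474 -0.1975  0.1382] tip [ 0.6468 -0.201   0.1195] tip rack [   6.8 -125.8] F [-0.65 -0.15 -0.24] grip 0.0006
 y-axis vs rack yaw deg -0.57 zaxis [-0.035 -0.185 -0.982]
corner z 0.117 rack [   6.9 -112.6]
 need tool units [-0.07  0.68  2.56]
```

View pics/s1.png

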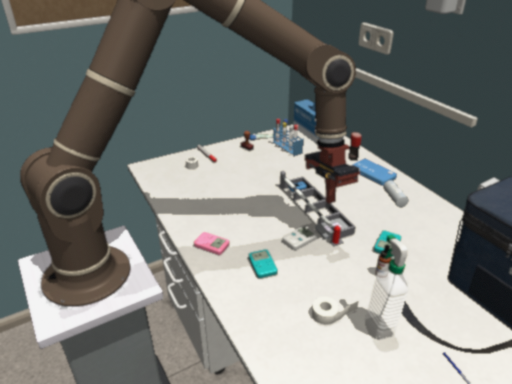

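>>> carry_out:
  targets: "0 0.2 0.5 0 0 0; 0 0.2 0.5 0 0 0; 0 0.2 0.5 0 0 0; 0 0 0.5 0 0 0; 0 0 0.3 0 0 0; 0 0 0.1 0 0 0; 0 0 0.05 0 0 0; 0 0 0 0 0 0"

```text
time_s: 4.2
ee_pos: [0.6457, -0.19, 0.0679]
orientation: [-0.179, -3.097, 0.278]
wrist_force: [-0.2, 0.1, 0.8]
grip_width: 0.0003
```

```bash
python3 -c "
from h import *
corner([*tip(.008,-.108),.0455])"
```

```text
t 4.2 tcp [ 0.6457 -0.19    0.0679] tip [ 0.645  -0.1934  0.0492] tip rack [   4.2 -118.4] F [-0.18  0.08  0.83] grip 0.0003
 y-axis vs rack yaw deg -0.32 zaxis [-0.037 -0.176 -0.984]
corner z 0.0468 rack [   4.2 -105.1]
 need tool units [-0.15 -0.1   0.07]
```

>>> carry_out:
  targets: "-0.15 0 0.03 0 0 0; 0 0 0.03 0 0 0; 0 0 0.03 0 0 0; 0 0 0.03 0 0 0; 0 0 0 0 0 0; 0 0 0 0 0 0; 0 0 0 0 0 0; 0 0 0 0 0 0"

```text
time_s: 5.0
ee_pos: [0.6507, -0.1912, 0.0668]
orientation: [-0.179, -3.1, 0.278]
wrist_force: [-0.3, -0.1, 0.7]
grip_width: 0.0006
```

```bash
python3 -c "
from h import *
corner([*tip(.008,-.108),.0455])"
```

```text
t 5.0 tcp [ 0.6507 -0.1912  0.0668] tip [ 0.65   -0.1945  0.0481] tip rack [   9.3 -119. ] F [-0.34 -0.13  0.72] grip 0.0006
 y-axis vs rack yaw deg -0.34 zaxis [-0.034 -0.176 -0.984]
corner z 0.0457 rack [   9.4 -105.7]
 need tool units [ 0.05 -0.09  0.02]
```

>>> carry_out:
  targets: "0 0 0.05 0 0 0; 0 0 0.05 0 0 0; 0 0 0 0 0 0; 0 0 0 0 0 0; 0 0 0 0 0 0; 0 0 0 0 0 0; 0 0 0 0 0 0; 0 0 0 0 0 0"

```text
time_s: 5.8
ee_pos: [0.6507, -0.1914, 0.0646]
orientation: [-0.179, -3.101, 0.278]
wrist_force: [-1.0, 0.8, 1.8]
grip_width: 0.0001
```

```bash
python3 -c "
from h import *
corner([*tip(.008,-.108),.0455])
f=grab('scene','s2'); cv2.imwrite('pics/s2b.png',cv2.resize(f['frame'][150:260,260:400],(764,600),interpolation=cv2.INTER_CUBIC)); corner()"
```

```text
t 5.8 tcp [ 0.6507 -0.1914  0.0646] tip [ 0.6501 -0.1947  0.0459] tip rack [   9.4 -119.2] F [-0.97  0.76  1.84] grip 0.0001
 y-axis vs rack yaw deg -0.33 zaxis [-0.033 -0.176 -0.984]
corner z 0.0435 rack [   9.5 -105.9]
 need tool units [ 0.06 -0.1  -0.06]
t 5.85 tcp [ 0.6507 -0.1914  0.0646] tip [ 0.6501 -0.1948  0.0459] tip rack [   9.4 -119.2] F [-1.27  1.17  1.85] grip 0.0008
 y-axis vs rack yaw deg -0.33 zaxis [-0.034 -0.176 -0.984]
corner z 0.0435 rack [   9.5 -106. ]
```

View pics/s2b.png

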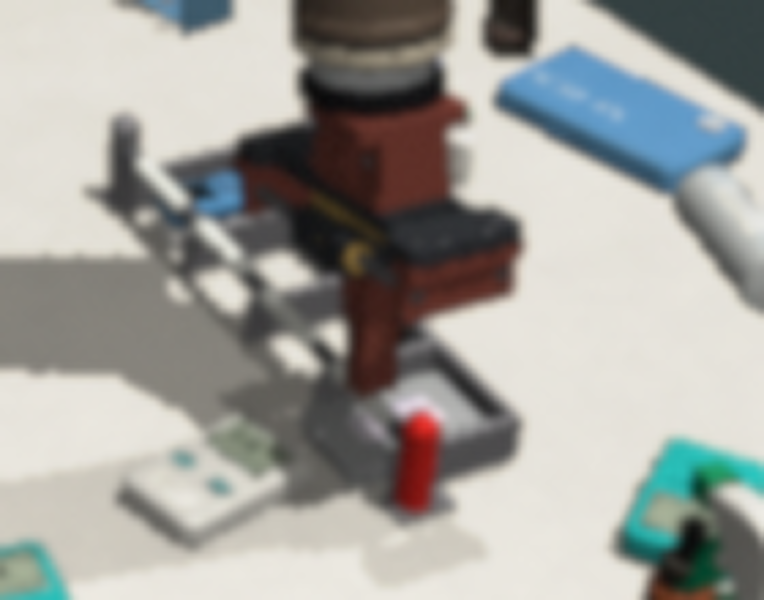

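>>> carry_out:
  targets: "0.05 0 0.05 0 0 0; 0 0 0 0 0 0; 0 0 0 0 0 0; 0 0.2 -0.035 0 0 0; 0 0.2 -0.035 0 0 0; 0 0.2 -0.035 0 0 0; 0 0.2 -0.035 0 0 0; 0 0 0 0 0 0"

```text
time_s: 6.65
ee_pos: [0.6526, -0.1716, 0.064]
orientation: [-0.181, -3.102, 0.282]
wrist_force: [-0.3, 1.9, 2.1]
grip_width: 0.0008
```

```bash
python3 -c "
from h import *
corner([*tip(.008,.030),.043])"
```

```text
t 6.65 tcp [ 0.6526 -0.1716  0.064 ] tip [ 0.652  -0.175   0.0453] tip rack [  9.2 -99.4] F [-0.32  1.87  2.14] grip 0.0008
 y-axis vs rack yaw deg -0.41 zaxis [-0.031 -0.178 -0.983]
corner z 0.0428 rack [  9.3 -86.1]
 need tool units [ 0.09  4.57 -0.85]
```

>>> carry_out:
  targets: "0.02 0.2 -0.035 0 0 0; 0.02 0.2 -0.035 0 0 0; 0 0.2 -0.035 0 0 0; 0 0.2 -0.035 0 0 0; 0 0.2 -0.035 0 0 0; 0 0.2 -0.035 0 0 0; 0 0.2 -0.035 0 0 0; 0 0.2 -0.035 0 0 0"

```text
time_s: 7.45
ee_pos: [0.6564, -0.1292, 0.0638]
orientation: [-0.182, -3.102, 0.284]
wrist_force: [-0.7, -2.7, 2.5]
grip_width: 0.0004
```

```bash
python3 -c "
from h import *
corner([*tip(.008,.030),.043])"
```

```text
t 7.45 tcp [ 0.6564 -0.1292  0.0638] tip [ 0.6558 -0.1326  0.0451] tip rack [  8.4 -56.9] F [-0.66 -2.74  2.54] grip 0.0004
 y-axis vs rack yaw deg -0.46 zaxis [-0.032 -0.18  -0.983]
corner z 0.0427 rack [  8.5 -43.6]
 need tool units [ 0.05  2.89 -0.55]
```

>>> carry_out:
  targets: "0 0.2 -0.035 0 0 0; 0 0.2 -0.035 0 0 0; 0 0.2 -0.035 0 0 0; 0 0.2 -0.035 0 0 0; 0 0.2 -0.035 0 0 0; 0 0.2 -0.035 0 0 0; 0 0.2 -0.035 0 0 0; 0 0.2 -0.035 0 0 0"

```text
time_s: 8.25
ee_pos: [0.6614, -0.0857, 0.0635]
orientation: [-0.182, -3.102, 0.285]
wrist_force: [0.2, -1.9, 3.8]
grip_width: 0.0006
```

>>> carry_out:
  targets: "0 0.2 -0.035 0 0 0; 0 0.2 -0.035 0 0 0; 0 0.2 -0.035 0 0 0; 0 0.2 -0.035 0 0 0; 0 0.2 -0.035 0 0 0; 0 0.2 -0.035 0 0 0; 0 0 0 0 0 0; 0 0 0 0 0 0"

```text
time_s: 9.05
ee_pos: [0.6656, -0.0502, 0.0629]
orientation: [-0.179, -3.102, 0.282]
wrist_force: [-0.6, -1.9, 3.9]
grip_width: 0.0005
```

```bash
python3 -c "
from h import *
corner([*tip(.008,.034),.043])
f=grab('scene','s3'); cv2.imwrite('pics/s3b.png',cv2.resize(f['frame'][150:260,260:400],(764,600),interpolation=cv2.INTER_CUBIC))"
```

```text
t 9.05 tcp [ 0.6656 -0.0502  0.0629] tip [ 0.665  -0.0536  0.0442] tip rack [ 9.  22.7] F [-0.61 -1.87  3.88] grip 0.0005
 y-axis vs rack yaw deg -0.36 zaxis [-0.032 -0.179 -0.983]
corner z 0.0418 rack [ 9.1 36. ]
 need tool units [ 0.04 -0.09 -0.03]
```

View pics/s3b.png

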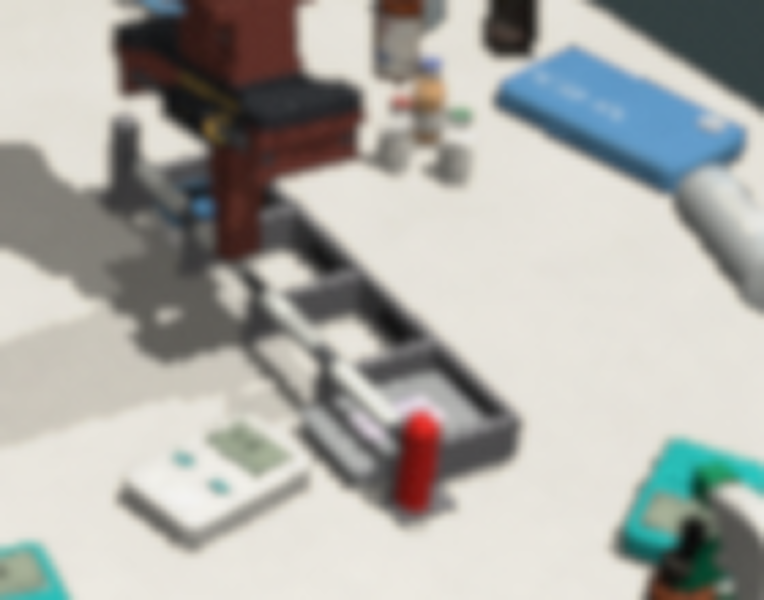

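>>> carry_out:
  targets: "0 0 -0.8 0 0 0; 0 0 -1 0 0 0; 0 0 -1 -1 0 0; 0.8 -0.9 0 -1 0 -0.6; 0.8 -0.9 0 0 0 -0.7; 0.8 -0.9 0 0 0 -0.7; 0.8 -0.9 0 0 0 -0.6; 0 0 0 0 0 0"

```text
time_s: 9.9
ee_pos: [0.5816, -0.1218, 0.1334]
orientation: [0.195, -3.118, -0.01]
wrist_force: [-0.0, -0.3, -0.1]
grip_width: 0.0002
```

```bash
python3 -c "
from h import *
go([.564,-.175,.06])
print(rk([.564,-.175]))"
```

```text
t 9.9 tcp [ 0.5816 -0.1218  0.1334] tip [ 0.5812 -0.1217  0.1144] tip rack [-66.9 -54. ] F [-0.05 -0.35 -0.12] grip 0.0002
 y-axis vs rack yaw deg 13.34 zaxis [-0.018  0.006 -1.   ]
 need tool units [ 0.91 -2.05  2.18]
[[-0.07830617 -0.10888806]]
```

>>> carry_out:
  targets: "0.3 -0.7 0 0 -0.2 0.1; 0.3 -0.7 0 0 0 0; 0.3 -0.65 0 0 0 0; 0 0 0.5 0 0 0; 0 0 0.7 0 0 0; 0 0 0.7 0 0 0; 0 0 0 0 0 0; 0 0 0 0 0 0"
  jaw: 87.8

```text
time_s: 10.7
ee_pos: [0.5673, -0.1666, 0.0796]
orientation: [-0.183, 3.136, 0.025]
wrist_force: [0.7, -0.6, 0.0]
grip_width: 0.0611
```

```bash
python3 -c "
from h import *
go([.564,-.175,.006])
f=grab('scene','s4'); cv2.imwrite('pics/s4b.png',cv2.resize(f['frame'][150:260,260:400],(764,600),interpolation=cv2.INTER_CUBIC))
f=grab('top','t4'); cv2.imwrite('pics/t4b.png',cv2.resize(f['frame'][110:220,200:380],(800,489),interpolation=cv2.INTER_CUBIC))"
```

```text
t 10.7 tcp [ 0.5673 -0.1666  0.0796] tip [ 0.5673 -0.1663  0.0606] tip rack [-76.  -99.9] F [ 0.71 -0.58  0.05] grip 0.0611
 y-axis vs rack yaw deg 12.88 zaxis [-0.001  0.016 -1.   ]
 need tool units [ 0.17 -0.37  2.18]
```

View pics/s4b.png

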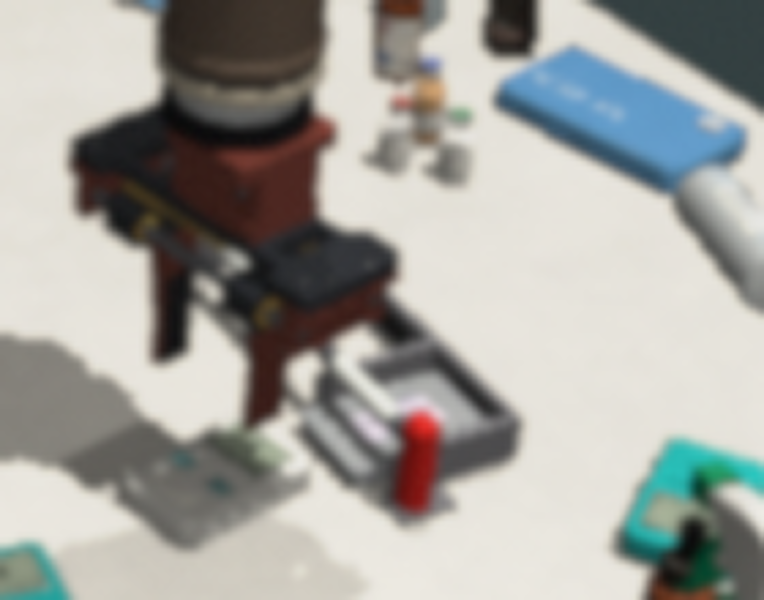

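View pics/t4b.png

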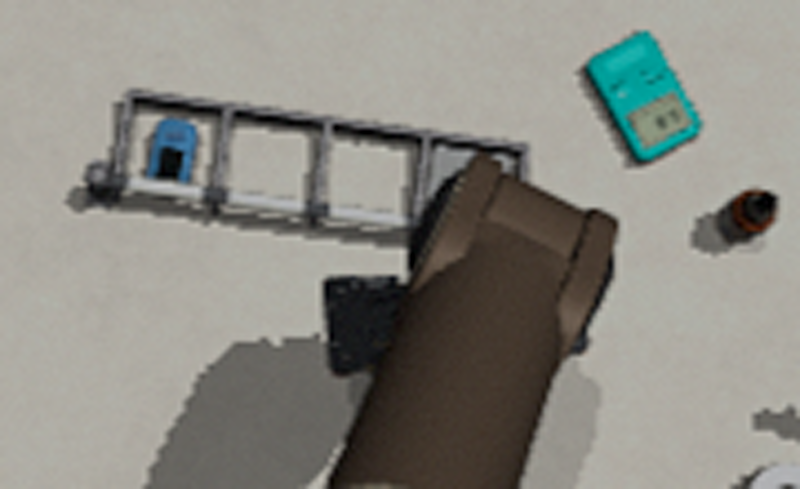

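>>> carry_out:
  targets: "0.1 -0.2 0 0.18 0 0; 0.07 -0.17 0 0 0 0; 0 0 0.4 0 0 0; 0 0 0.6 0 0 0; 0 0 0.5 0 0 0; 0 0 0.4 0 0 0; 0 0 0 0 0 0; 0 0 0 0 0 0"

```text
time_s: 11.6
ee_pos: [0.5648, -0.1772, 0.0291]
orientation: [-0.183, 3.133, -0.002]
wrist_force: [0.9, -0.0, -0.3]
grip_width: 0.0876
```

```bash
python3 -c "
from h import *
go([.564,-.175,.006])"
```

```text
t 11.6 tcp [ 0.5648 -0.1772  0.0291] tip [ 0.5649 -0.1772  0.0101] tip rack [ -77.2 -111. ] F [ 0.87 -0.05 -0.28] grip 0.0876
 y-axis vs rack yaw deg 12.87 zaxis [ 0.003 -0.001 -1.   ]
 need tool units [0.02 0.09 0.16]
```

>>> carry_out:
  targets: "0 0.05 0.1 0 0 0; 0 0 0 0 0 0; 0 0 0 0 0 0; 0 0 0 0 0 0; 0 0 0 0 0 0; 0 0 0 0 0 0; 0 0 0 0 0 0; 0 0 0 0 0 0"
  jaw: 60

```text
time_s: 12.4
ee_pos: [0.5657, -0.1761, 0.0279]
orientation: [-0.183, 3.13, -0.003]
wrist_force: [0.5, -0.8, 0.4]
grip_width: 0.06
```

```bash
python3 -c "
from h import *
go([*tip(-.078,.040),.0076])
f=grab('scene','s5'); cv2.imwrite('pics/s5b.png',cv2.resize(f['frame'][150:260,260:400],(764,600),interpolation=cv2.INTER_CUBIC))
"
```

```text
t 12.4 tcp [ 0.5657 -0.1761  0.0279] tip [ 0.5658 -0.1762  0.0089] tip rack [ -76.4 -109.9] F [ 0.47 -0.76  0.42] grip 0.06
 y-axis vs rack yaw deg 12.87 zaxis [ 0.006 -0.002 -1.   ]
 need tool units [-1.27  5.86  0.04]
```

View pics/s5b.png

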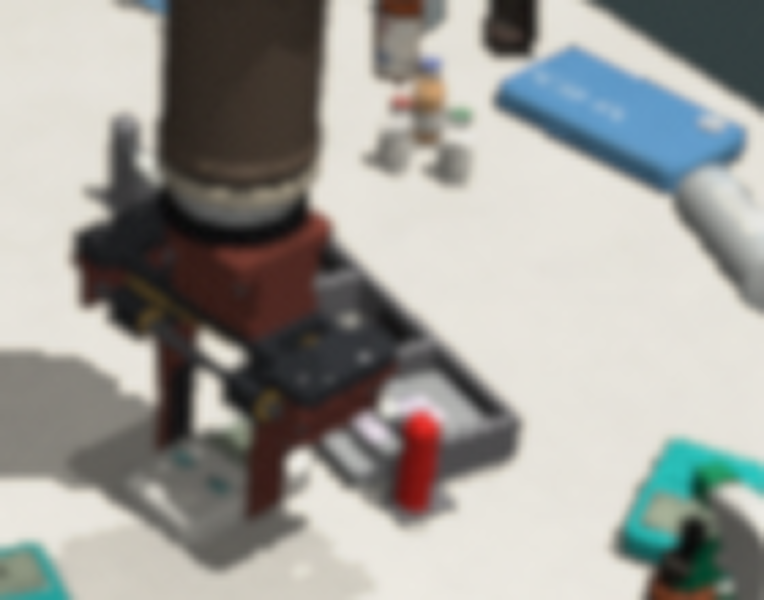

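>>> carry_out:
  targets: "0 0 0 0 0 0.5; 0 0.2 0 0 0 0.6; 0 0.3 0 0 0 0.6; 0 0.4 0 0 0 0.5; 0 0.4 0 0 0 0.35; 0 0.5 0 0 0 0; 0 0.5 0 0 0 0; 0 0.5 0 0 0 0"

```text
time_s: 13.25
ee_pos: [0.5708, -0.1074, 0.0281]
orientation: [0.185, 3.129, -0.007]
wrist_force: [-0.2, -1.7, -0.2]
grip_width: 0.0604
```

```bash
python3 -c "
from h import *
go([*tip(-.078,.039),.0076])
"
```

```text
t 13.25 tcp [ 0.5708 -0.1074  0.0281] tip [ 0.5709 -0.1075  0.0091] tip rack [-78.7 -41. ] F [-0.2  -1.72 -0.17] grip 0.0604
 y-axis vs rack yaw deg -0.57 zaxis [ 0.007 -0.005 -1.   ]
 need tool units [0.   3.2  0.05]
```

>>> carry_out:
  targets: "0 0.5 0 0 0 -0.1; 0 0.5 0 0 0 0; 0 0.5 0 0 0 0; 0 0.5 0 0 0 0; 0 0.5 0 0 0 0; 0 0.3 0 0 0 0; 0 0.15 0 0 0 0; 0 0.05 0 0 0 0"

```text
time_s: 14.05
ee_pos: [0.5801, -0.0235, 0.028]
orientation: [0.163, 3.129, -0.006]
wrist_force: [-0.6, -0.8, 0.9]
grip_width: 0.06
```

```bash
python3 -c "
from h import *
go([*tip(-.078,.039),.0076])
f=grab('scene','s6'); cv2.imwrite('pics/s6b.png',cv2.resize(f['frame'][140:250,230:370],(764,600),interpolation=cv2.INTER_CUBIC))
f=grab('top','t6'); cv2.imwrite('pics/t6b.png',cv2.resize(f['frame'][110:220,200:380],(800,489),interpolation=cv2.INTER_CUBIC))
"
```

```text
t 14.05 tcp [ 0.5801 -0.0235  0.028 ] tip [ 0.5803 -0.0236  0.009 ] tip rack [-78.5  43.4] F [-0.55 -0.82  0.95] grip 0.06
 y-axis vs rack yaw deg 0.25 zaxis [ 0.008 -0.004 -1.   ]
 need tool units [-0.02 -0.18  0.06]
```

View pics/s6b.png

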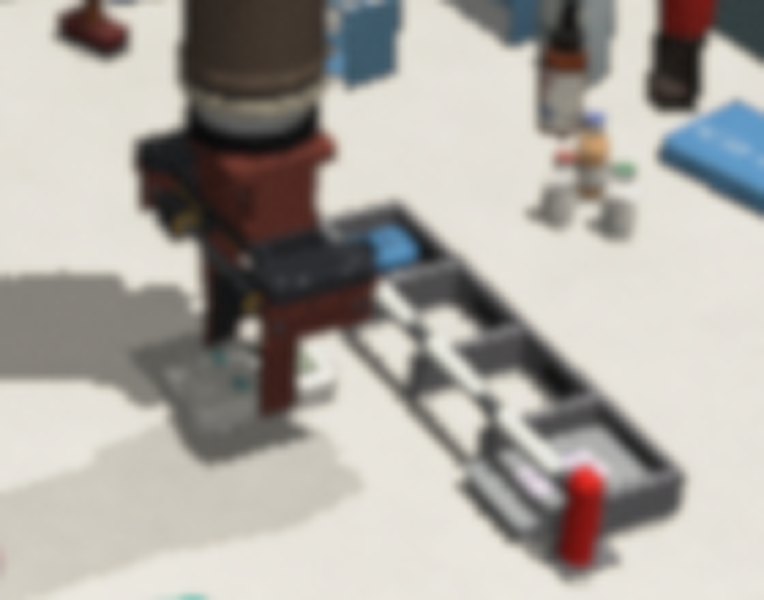

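View pics/t6b.png

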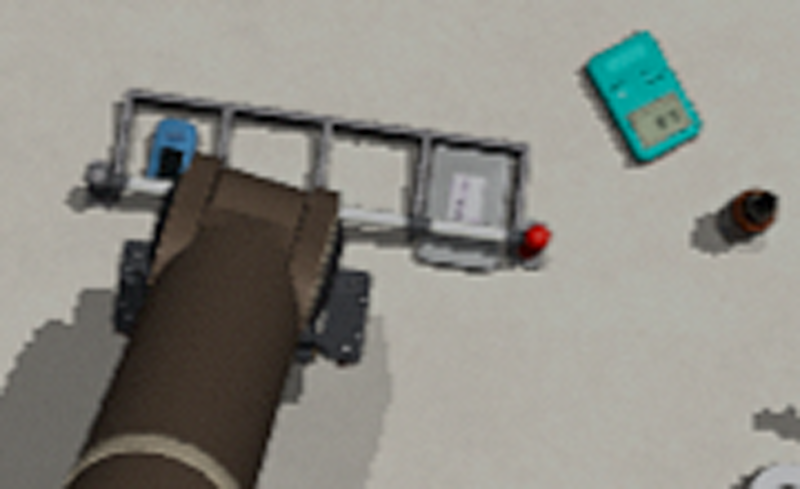

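>>> carry_out:
  targets: "0 -0.12 0 0 0 0; 0 -0.1 0 0 0 0; 0 0 0 0 0 0; 0 0 0 0 0 0; 0 0 0 0 0 0; 0 0 0 0 0 0; 0 0 0 0 0 0; 0 0 0 0 0 0"

```text
time_s: 14.95
ee_pos: [0.5791, -0.0306, 0.0278]
orientation: [0.167, 3.13, -0.004]
wrist_force: [0.9, 0.5, -0.3]
grip_width: 0.0604
```

>>> carry_out:
  targets: "0 0 0 0 0 0; 0 0 0 0 0 0; 0 0 0 0 0 0; 0 0 -0.4 0 0 0; 0 0 -0.8 0 0 0; 0 0 -0.8 0 0 0; 0 0 -0.6 0 0 0; 0 0 0 0 0 0"
  jaw: 76

```text
time_s: 15.75
ee_pos: [0.5783, -0.0315, 0.0969]
orientation: [0.169, 3.131, -0.006]
wrist_force: [-0.1, 0.5, -0.4]
grip_width: 0.076
```

>>> carry_out:
  targets: "0.8 0 0 0 0 0; 0.8 0 0 0 0 0; 0.8 0 0 0 0 0; 0.8 0 0 0 0 0; 0.5 0 0 0 0 0; 0 0 0 0 0 0; 0 0 0 0 0 0; 0 0 0 0 0 0"
  jaw: 30

```text
time_s: 16.55
ee_pos: [0.4836, -0.0213, 0.0954]
orientation: [0.168, 3.129, -0.006]
wrist_force: [-0.0, -0.2, 0.7]
grip_width: 0.0299
```

```bash
cat > lg.py <<'E'
from h import *
def logger(tag,box=None):
    g=grab('top',tag)
    v,u=np.mgrid[0:384,0:512]
    W=np.asarray(g['eye'])+rays(g,np.c_[u.ravel(),v.ravel()])*g['depth'].ravel()[:,None]
    q=rk(W); Z=W[:,2]
    m=((Z>.012)&(Z<.028)&(q[:,0]>-.16)&(q[:,0]<.0)&(q[:,1]>-.03)&(q[:,1]<.10)).reshape(384,512).astype(np.uint8)
    cs=max(cv2.findContours(m,cv2.RETR_EXTERNAL,cv2.CHAIN_APPROX_NONE)[0],key=cv2.contourArea).reshape(-1,2)
    w=rk(onplane(g,cs,.02))*1000
    print('logger rack rect',cv2.minAreaRect(w.astype(np.float32)),len(cs), w.min(0),w.max(0))
    cv2.imwrite(f'pics/{tag}b.png',cv2.resize(g['frame'][110:220,180:360],(800,489),interpolation=cv2.INTER_CUBIC))
E
python3 -c "
from lg import *
go([*tip(-.145,.038),.0076])
logger('t7')
"
```

```text
t 16.55 tcp [ 0.4836 -0.0213  0.0954] tip [ 0.4837 -0.0214  0.0764] tip rack [-174.7   35.2] F [-0.02 -0.17  0.7 ] grip 0.0299
 y-axis vs rack yaw deg 0.06 zaxis [ 0.008 -0.004 -1.   ]
 need tool units [-1.17  0.12  2.76]
logger rack rect ((-56.644935607910156, 39.25151824951172), (57.38258361816406, 46.023162841796875), 89.86125946044922) 55 [-79.69022391  10.57789714] [-33.63529701  67.96351813]
```

View pics/t7b.png

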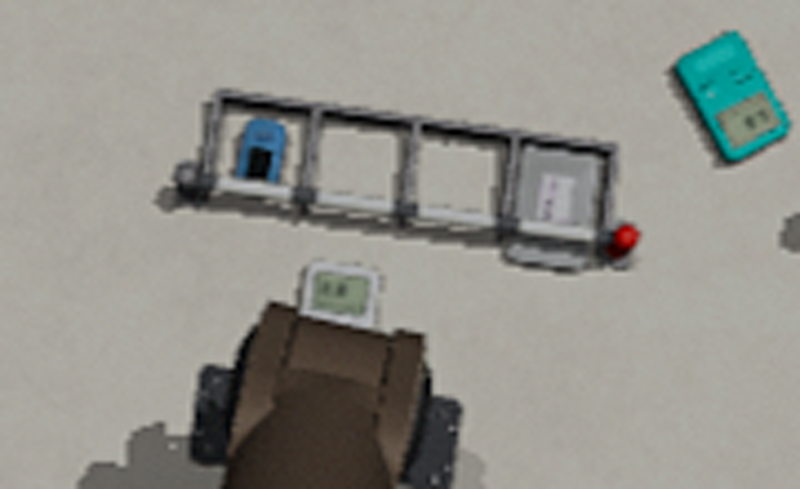

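>>> carry_out:
  targets: "0 0.13 0.5 0 0 0; 0 0 0.8 0 0 0; 0 0 0.8 0 0 0; 0 0 0.4 0 0 0; 0 0 0.15 0 0 0; 0 0 0 0 0 0; -0.5 0 0 0 0 0; -0.5 0 0 0 0 0"

```text
time_s: 17.4
ee_pos: [0.5129, -0.0204, 0.0247]
orientation: [0.168, 3.128, -0.007]
wrist_force: [0.0, -0.1, -0.4]
grip_width: 0.0297
```

```bash
python3 -c "
from h import *
go([*tip(-.025,.039),.0076])
"
```

```text
t 17.4 tcp [ 0.5129 -0.0204  0.0247] tip [ 0.5131 -0.0205  0.0057] tip rack [-145.6   39.2] F [ 0.   -0.05 -0.37] grip 0.0297
 y-axis vs rack yaw deg 0.06 zaxis [ 0.009 -0.005 -1.   ]
 need tool units [-4.83 -0.01 -0.03]
```

>>> carry_out:
  targets: "-0.3 0 0 0 0 0; -0.4 0 0 0 0 0; -0.4 0 0 0 0 0; -0.4 0 0 0 0 0; -0.4 0 0 0 0 0; -0.3 0 0 0 0 0; -0.2 0 0 0 0 0; 0 0 0 0 0 0"

```text
time_s: 18.2
ee_pos: [0.5817, -0.0277, 0.027]
orientation: [0.167, 3.124, -0.007]
wrist_force: [0.0, 0.7, -0.6]
grip_width: 0.0298
```

```bash
python3 -c "
from lg import *
go([*tip(-.025,.038),.0076])
logger('t8')
f=grab('scene','s8'); cv2.imwrite('pics/s8b.png',cv2.resize(f['frame'][140:250,230:370],(764,600),interpolation=cv2.INTER_CUBIC))
"
```

```text
t 18.2 tcp [ 0.5817 -0.0277  0.027 ] tip [ 0.5819 -0.0277  0.008 ] tip rack [-76.4  39.4] F [ 0.03  0.66 -0.63] grip 0.0298
 y-axis vs rack yaw deg 0.08 zaxis [ 0.013 -0.005 -1.   ]
 need tool units [-2.06 -0.06  0.04]Traceback (most recent call last):
  File "<string>", line 4, in <module>
    logger('t8')
    ~~~~~~^^^^^^
  File "lg.py", line 8, in logger
    cs=max(cv2.findContours(m,cv2.RETR_EXTERNAL,cv2.CHAIN_APPROX_NONE)[0],key=cv2.contourArea).reshape(-1,2)
       ~~~^^^^^^^^^^^^^^^^^^^^^^^^^^^^^^^^^^^^^^^^^^^^^^^^^^^^^^^^^^^^^^^^^^^^^^^^^^^^^^^^^^^^
ValueError: max() iterable argument is empty
```

```bash
python3 -c "
from h import *
g=pickle.load(open('pics/t8.pkl','rb'))
a=cv2.resize(g['frame'][110:220,180:360],(655,400),interpolation=cv2.INTER_CUBIC)
f=grab('scene','s8'); cv2.imwrite('pics/s8b.png',cv2.resize(f['frame'][140:250,230:370],(764,600),interpolation=cv2.INTER_CUBIC)); cv2.imwrite('pics/t8b.png',a)
"
```

```text
(no output)
```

View pics/t8b.png

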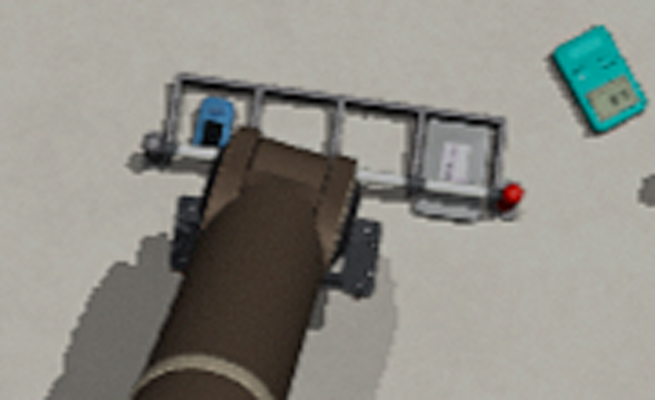

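View pics/s8b.png

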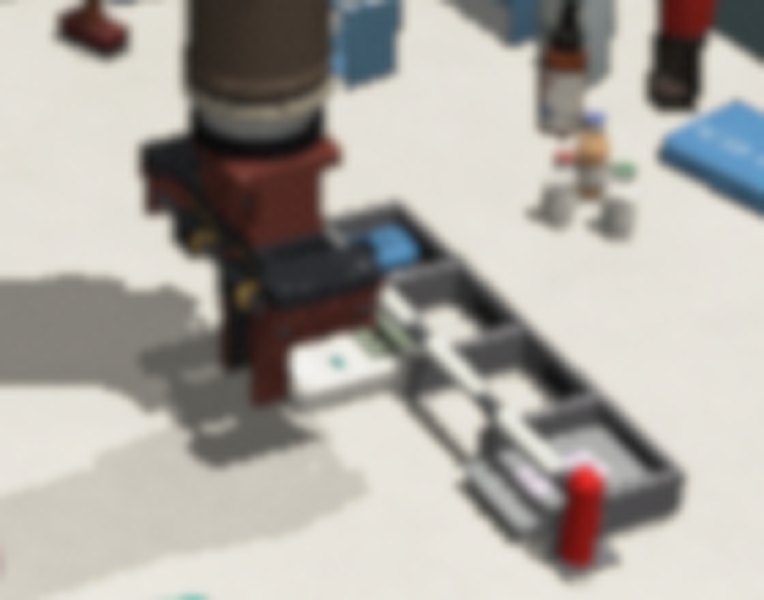

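>>> carry_out:
  targets: "-0.3 0 0 0 0.1 0; -0.3 0 0 0 0.1 0; -0.3 0 0 0 0 0; -0.3 0 0 0 0 0; -0.25 0 0 0 0 0; -0.2 0 0 0 0 0; -0.1 0 0 0 0 0; 0 0 0 0 0 0"

```text
time_s: 19.1
ee_pos: [0.6271, -0.0324, 0.0267]
orientation: [-0.167, -3.129, 0.004]
wrist_force: [-1.3, 1.0, 0.2]
grip_width: 0.0299
```

```bash
python3 -c "
from h import *
go([*tip(-.025,.038),.0076])
"
```

```text
t 19.1 tcp [ 0.6271 -0.0324  0.0267] tip [ 0.627  -0.0325  0.0077] tip rack [-31.1  39.6] F [-1.31  1.02  0.19] grip 0.0299
 y-axis vs rack yaw deg 0.09 zaxis [-0.008 -0.002 -1.   ]
 need tool units [-0.24 -0.06  0.  ]
```

>>> carry_out:
  targets: "-0.1 0 0 0 0 0; -0.1 0 0 0 0 0; -0.05 0 0 0 0 0; -0.05 0 0 0 0 0; -0.05 0 0 0 0 0; -0.05 0 0 0 0 0; 0 0 0 0 0 0; 0 0 0 0 0 0"

```text
time_s: 19.9
ee_pos: [0.6328, -0.033, 0.0263]
orientation: [-0.167, -3.119, 0.002]
wrist_force: [-1.1, 0.1, 1.2]
grip_width: 0.0298
```

```bash
python3 -c "
from h import *
go([*tip(-.025,.038),.0076])
"
```

```text
t 19.9 tcp [ 0.6328 -0.033   0.0263] tip [ 0.6325 -0.033   0.0073] tip rack [-25.6  39.7] F [-1.12  0.11  1.16] grip 0.0298
 y-axis vs rack yaw deg 0.07 zaxis [-0.018 -0.    -1.   ]
 need tool units [-0.02 -0.07 -0.01]
```

>>> carry_out:
  targets: "-0.2 0 0 0 0 0; -0.2 0 0 0 0 0; -0.2 0 0 0 0 0; 0 0 0 0 0 0; 0 0 0 0 0 0; 0 0 0 0 0 0; 0 0 0 0 0 0; 0 0 0 0 0 0"

```text
time_s: 20.7
ee_pos: [0.633, -0.0331, 0.025]
orientation: [-0.166, -3.088, -0.004]
wrist_force: [-2.7, -0.1, 2.4]
grip_width: 0.0297
```

```bash
python3 -c "
from h import *
go([*tip(-.025,.038),.0076])
f=grab('scene','s9'); cv2.imwrite('pics/s9b.png',cv2.resize(f['frame'][140:250,230:370],(764,600),interpolation=cv2.INTER_CUBIC))
"
```

```text
t 20.7 tcp [ 0.633  -0.0331  0.025 ] tip [ 0.6321 -0.033   0.0061] tip rack [-26.   39.7] F [-2.72 -0.1   2.4 ] grip 0.0297
 y-axis vs rack yaw deg 0.05 zaxis [-0.049  0.005 -0.999]
 need tool units [-0.04 -0.07 -0.06]
```

View pics/s9b.png

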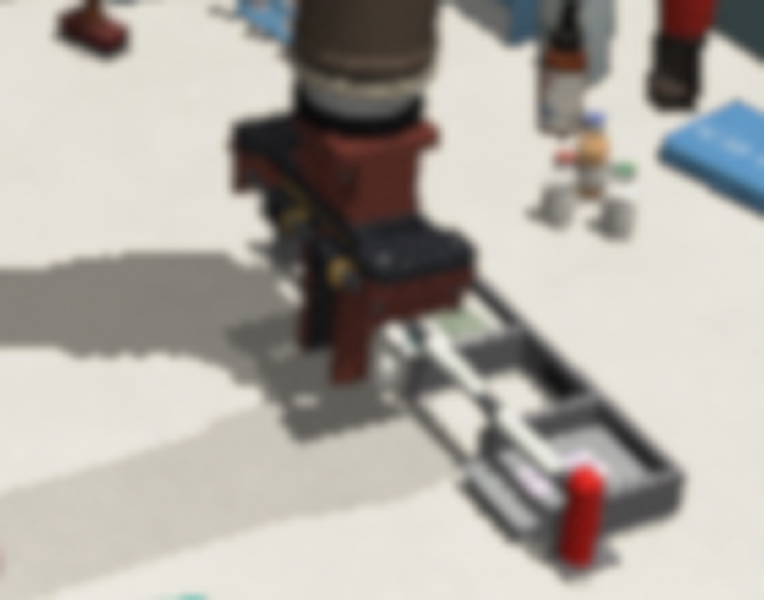

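>>> carry_out:
  targets: "0.2 0 0 0 0 0; 0.5 0 0 0 0 0; 0.8 0 0 0 0 0; 0.5 0 -0.5 0 0 0; 0.5 0 -1 0 0 0; 0.8 0 -1 0 0 0; 1 0 -1 0 0 0; 1 0 -1 0 0 0"

```text
time_s: 21.55
ee_pos: [0.5052, -0.0196, 0.1435]
orientation: [-0.166, -3.094, -0.0]
wrist_force: [0.9, 0.4, -0.7]
grip_width: 0.0297
```

>>> carry_out:
  targets: "1 0 -0.5 0 0 0; 1 0 -0.5 0 0 0; 1 0 0 0 0 0; 1 0 0 0 0 0; 1 0 0 0 0 0; 0 0 0 0 0 0; 0 0 0 0 0 0; 0 0 0 0 0 0"

```text
time_s: 22.35
ee_pos: [0.3804, -0.0052, 0.1792]
orientation: [-0.166, -3.113, -0.012]
wrist_force: [-0.4, 0.3, -0.7]
grip_width: 0.0302
```

```bash
python3 -c "
from h import *
where()
f=grab('top','t10'); cv2.imwrite('pics/t10b.png',cv2.resize(f['frame'][110:220,180:360],(800,489),interpolation=cv2.INTER_CUBIC))
g=grab('scene','s10'); cv2.imwrite('pics/s10b.png',cv2.resize(g['frame'][140:250,230:370],(764,600),interpolation=cv2.INTER_CUBIC))
P=pts(f,np.ones(f['depth'].shape,bool)); q=rk(P)*1000; z=P[:,2]*1000
k=(z>13)&(z<26)&(q[:,1]>5)&(q[:,1]<71)&(q[:,0]>-40)&(q[:,0]<85)
print(k.sum(),np.median(z[k]),np.percentile(q[k],[0,2,50,98,100],axis=0))
for a,b in((-12,0),(20,40),(40,60)):
    w=k&(q[:,0]>a)&(q[:,0]<b); print(a,np.percentile(q[w,1],[0,3,97,100]),q[w,1].mean())
"
```

```text
t 22.35 tcp [ 0.3804 -0.0052  0.1792] tip [ 0.3799 -0.0051  0.1602] tip rack [-279.7   40.2] F [-0.39  0.27 -0.75] grip 0.0302
 y-axis vs rack yaw deg 0.09 zaxis [-0.024  0.009 -1.   ]
381 19.18035428237075 [[-14.74350896   5.85179589]
 [-12.463443    11.9607644 ]
 [ 40.0068442   38.93045967]
 [ 78.88314706  67.22668995]
 [ 84.31135348  70.92107015]]
-12 [11.74642225 13.44249127 65.65536186 66.44480772] 39.66781857347796
20 [11.95604382 13.07271905 66.9413469  68.27743361] 39.79429290332473
40 [11.76855718 13.36470843 66.46012512 67.64213622] 39.02003123467292
```

View pics/t10b.png

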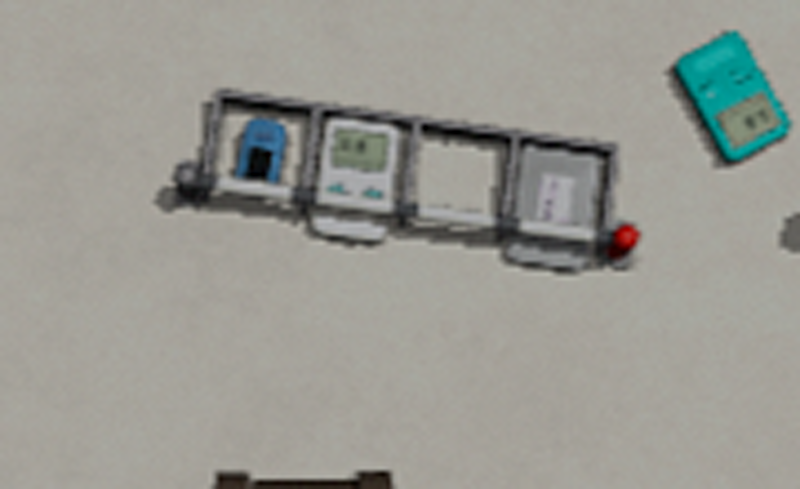

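View pics/s10b.png

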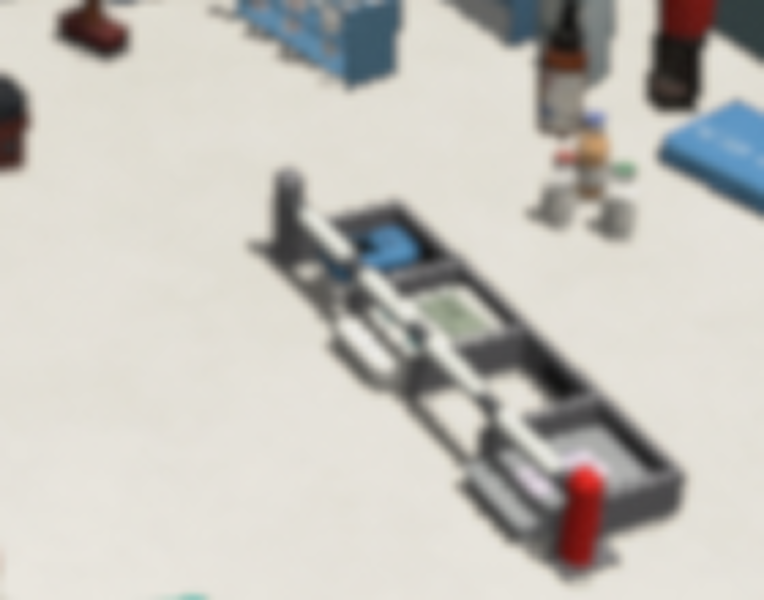

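```bash
python3 -c "
from h import *
print(r.sign_off())"
```

```text
the job is handed in; nothing more can be done
None
```

The white logger is pushed home in the third gap from the red post, and I handed the job in at about 22 s. The hand-in gave no verdict.

- **Count:** the red post is at the right end of the rack, so I counted from the right. I slid one corner of a closed, tilted fingertip along the rail from the first gap, across two dividers, to the third gap. The wrist force read about 2 N early on and almost 4 N at the end. At the first touch it was only about 0.7 N, too weak to tell from noise, so I pressed a few millimetres deeper before sliding.
- **Logger:** I moved it sideways between the loosely set fingers, without gripping or lifting it. I then pushed it straight in with two fingers until it stopped against the back wall.
- **Last checks:**
  - The top camera puts the logger's near end about 15 mm out of the front, as it should be when fully home.
  - Its middle is 1 to 2 mm off the gap's middle line.
  - It lies straight to within a degree or two, with its top at about 19 mm, so it is flat on the table.
  - The oximeter, ink pad, dropper bottle and turquoise look-alike appear unmoved in the pictures. I did not measure these, nor check the plaster roll, label roll and marker at the end.
  - The arm is clear of everything.
- **Disagreement:** at the start the scene camera placed the logger about 9 mm from where the top camera did. I put this down to the logger's visible sides widening its outline in the scene view, and used the top view. The logger then ended up where the top view predicted.

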